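Clamp the signal lamp to the train table

ROBOT

A 7-joint arm with a two-finger parallel gripper is mounted at the origin on the work surface. World frame = base frame: x ahead of the robot, y to its left, z up, the work surface at z = 0. Lengths are in m, angles in degrees, forces in N, time in s.
With the tool pointing down it reaches from about 0.425 to 0.875 m from the base axis. Payload 4.7 kg.
Tool frame: the origin (TCP) lies between the finger pads; the fingertips stand 25 mm ahead of it and the grasp point (between the pads) lies 6 mm ahead of it (env.tip_reach is the distance from the TCP to the fingertips, in m); z points along the fingers, y is the direction in which the jaws open and shut (so a half turn about z gives the same grasp; the last joint's range is limited). The gripper opens to 87 mm and grips with 3 to 60 N. Pads are 19 mm wide; open, the fingers measure 117 mm over their backs; the gripper's body (75 mm by 190 mm) begins 51 mm behind the grasp point.
Start: joints at [-70.869, 18.392, -4.016, 83.108, 1.295, 78.541, -3.26], TCP at [0.204, 0.617, 0.248] pointing down, gripper open.
Joint ranges: [-163.93, 163.93], [-17.29, 119.83], [-79.2, 71.16], [3.27, 140.29], [-89.18, 269.18], [5.43, 117.66], [-154.24, 154.24]. Speed limits (degrees/s): [147.25, 147.25, 180, 180, 180, 180, 180].

INTERFACE

Orientations are given as [roll, pitch, yaw] about the fixed x, y, z axes, in that order (R = Rz(yaw) Ry(pitch) Rx(roll)).
In Python, from cell import env, viewer, job gives the robot as it stands.
- The arm moves only by the tool move_arm, never from a script. Its argument "steps" is a list of rows, each a list of 7 numbers: the finger opening in cm, from 0 to 8.7, then the shift along the tool's x, y, z in cm, then the turn, a rotation vector about the tool's x, y, z in rad. In form: [[fingers, tx, ty, tz, wx, wy, wz], ...]. A call has 1 to 5 rows; each row shifts and turns the commanded pose from where the row before left it, along the tool's axes as they then stand; what a row does not reach is not made up. A row lasts 1/12 s, in which the tool goes at most 41.7 mm and 7.16 degrees, less where a joint would pass 70% of its speed; a pose out of reach is approached as far as the arm can. A call is refused whole if a number of a shift passes 4.17 or a number of a turn 0.125, either way. A call with a gripper value outside its range is refused whole. The fingers move at their own pace and stop on an object; "force" is the grip in N (left out, the last holds). Time passes only in rows, so rows that do not move let the fingers close. It gives the time, the measured TCP pose, the force and the opening at its end, in the units of the state.
- env.get_obs(): the state, without advancing time (a new reading comes with each control period).
- viewer.read_camera(name): name is "side" or "top"; returns a dict with "img" (400x640x3 uint8, red, green, blue), "vfov" (degrees; the focal length in pixels is half the picture's height over the tangent of half this angle, whatever the lens; pixels are square), "cx", "cy" (the principal point, pixels), "extrinsics" (4x4, takes a point from world to camera coordinates). Camera axes: x right, y down, z forward; pixel columns grow to the right and rows downward; lengths in m; the calibration is good to about 2 mm. A picture is of the moment at which its call begins. There is no depth.
- job.sign_off(): hands the job in, once; it reports no verdict.
The state is a dict: "time_s": time; "qpos": joint angles; "joint_velocities": joint speeds; "effort": joint torques, N m; "tool_pos": TCP position; "tool_rot": TCP orientation; "force": force on the tool from outside, world axes, zero at the start; "wrist_torque": the same for the moment, N m; "grip_width": finger opening in m.
Only numpy, scipy, OpenCV 4.12 (cv2) and the standard library are available. Lean on these libraries where they do the work, as an engineer would, in place of code of your own. Each camera call takes 0.05 s, during which the arm holds its last target.

TASK

Slide the steel signal lamp's foot gently into the blue hold-down clamp until its end is fully home against the clamp's back post, centred and square. Then screw the T-handle down clockwise, several half turns, until the pad holds the foot hand-tight, and let go; do not over-tighten it, because that dents the birch top. Leave the glass dome, the purple monorail car and the fuel depot where they stand.

Things in the scene. Friction and masses are not known exactly. Their poses are not given: they have to be found in the camera images.
- clamp: Blue steel hold-down clamp screwed to the table, let 0 to 1 mm into its top. Origin on the screw axis at the clamp's underside; z up; x points from the open mouth to the back post, the way the foot goes in, centred on y = 0. Overhead arm and boss span x = -17 to 54 mm, 34 mm wide, up to 94 mm high. A bolted flange 80 mm wide and 16 mm high reaches back to x = 96 mm.
- stop: The clamp's back post, 20 x 50 x 80 mm; origin and axes are those of the clamp. Its flat front face, 50 mm wide, is at x = +30 mm: the end of the lamp's foot is to rest there. Pushing against it with up to about 25 N is gentle.
- handle_hub (a point): Middle of the T-handle's bar, on the screw axis, 143 to 146 mm above the clamp's origin at the start; z up, x along the bar. The bar is a steel rod of 10 mm diameter, bare from the hub to the black end balls (16 mm diameter, centred 58 mm from the axis). The hub is 25 mm in diameter and reaches 14 mm above and 17 mm below this point.
- handle (a joint): Turn of T-handle and screw, rad; grows clockwise seen from above, lowering handle and pad 12 mm a turn. The zero says nothing about tightness. The stiff thread drags 0.3 N m until the pad (28 mm disc) lands, 3.3 to 5.3 rad from the start; then the torque felt while turning grows about 0.03 N m per 0.1 rad: 0.5 is hand-tight, under 0.42 loose, over 0.57 too tight. Stays where left.
- lamp_case (a point): Middle of the loose steel signal lamp's case, 50 mm above the table: a box 46 mm along x, 44 mm along y (sides to grip), from 8 to 92 mm high, roof and cap to 106 mm. z up; x points along the foot to its free end. The foot is a steel plate 180 x 50 x 8 mm flat on the table; lenses face -x. Mass 0.5 to 0.8 kg; it slides with 2 to 6 N of drag.
- lamp_tip (a point): Middle of the free end face of the lamp's foot, 4 mm above the table, 150 mm along +x from the case's middle; axes as the case's. Fully home, this end touches the back post, 30 mm past the screw axis.
- lamp: The signal lamp as a whole: origin under the middle of its foot, 60 mm along +x from the case's middle and 90 mm before the free end; x to the free end, z up.
- dome: Clear glass display dome over a toy tree on a dark wooden base, 116 mm in diameter, 130 mm tall; origin under its centre. Fragile: leave alone.
- car: Purple plastic monorail car, 170 x 52 x 63 mm, astride its grey guideway; origin near its underside, x along its length. Leave alone.
- depot: Wooden fuel depot with a red roof, 90 x 70 mm, about 85 mm tall, with a wooden tank of 42 mm diameter joined to it at x = 72 mm; origin under the building's middle. Leave alone.

How it is judged (in metres and radians):
On the way, in this order (a step that is already met when the one before it is completed fails the run):
1. the lamp's foot is fully home in the clamp: end against the back post, centred and square (x of lamp_tip in the frame of clamp above 0.0272 m and y of lamp_tip in the frame of clamp between -0.008 and 0.008 m and angle between the x axis of lamp and the x axis of clamp, either way round below 0.07 rad and height (world z) of lamp_tip below 0.0065 m and angle between lamp's own z axis and vertical below 0.05 rad), for 0.2 s.
2. the pad holds the foot hand-tight (at least 60 N) (contact force between clamp and lamp above 60 N), for 0.2 s.
At the end, for the whole second after the job is handed in: The lamp stands flat on the table, the end of its foot within 3 mm of the clamp's back post, centred within 8 mm and square within 4 degrees; the clamp presses on the foot with 60 to 150 N; the handle has been let go and all is at rest (all of step 1 and contact force between clamp and lamp between 60 and 150 N and linear speed of lamp below 0.01 m/s and velocity of joint handle between -0.1 and 0.1 rad/s); the robot touches nothing.
It fails at once if over-tightened: the clamp presses on the lamp with more than 175 N (contact force between clamp and lamp above 175 N).
It fails at once if the foot rammed into the back post with more than 45 N (contact force between lamp and stop above 45 N).
It fails at once if the lamp tipped over (angle between lamp's own z axis and vertical above 0.3 rad).
It fails at once if the glass dome, the monorail car or the fuel depot moved by more than 12 mm (distance of any of dome, car, depot from where it was at the start of the episode above 0.012 m).
It also fails if it takes over 72 s, if anything falls off the work surface, if the arm or the gripper's body presses on something with over 40 N, if the wrist force passes 120 N, or if a joint passes its speed limit or range.

## Working session

There is one attempt and no reset: what is moved stays moved. The work goes in short steps, Python scripts to look and compute and a tool call to move; the robot and the scene stay as the last step left them, time stands still between calls to the robot, and variables do not carry over. Pictures are saved under pics/ and viewed, and the job is handed in when it is done.

Besides the shell and the picture viewer there is one more tool, called after "Emit:" as name(argument=value, ...) on one line, values as JSON. move_arm: Moves the arm, as the interface text tells. Its arguments: {"type":"object","properties":{"steps":{"type":"array"},"force":{"type":"number"}},"required":["steps"]}

```bash
ls; mkdir -p pics; python3 - <<'E'
from cell import env, viewer, job
import cv2,numpy as np
o=env.get_obs();print({k:np.round(v,3) for k,v in o.items()})
for n in("side","top"):
    c=viewer.read_camera(n);cv2.imwrite(f"pics/{n}0.png",c["img"][:,:,::-1]);print(n,c["vfov"],c["cx"],c["cy"],np.round(c["extrinsics"],4).tolist())
E
```

```text
pics
{'time_s': np.float64(0.0), 'qpos': array([-70.87 ,  18.439,  -4.017,  83.175,   1.295,  78.541,  -3.26 ]), 'joint_velocities': array([ 0.085, -0.031, -0.033, -0.065, -0.077,  0.016,  0.019]), 'effort': array([ 1.0000e-03, -4.9127e+01, -4.0400e-01, -3.1253e+01, -6.4000e-02,
        4.3000e-02,  0.0000e+00]), 'tool_pos': array([0.204, 0.617, 0.246]), 'tool_rot': array([-1.79890e+02,  6.00000e-03,  1.61681e+02]), 'force': array([-0.302, -0.476,  0.149]), 'wrist_torque': array([-0.002, -0.006, -0.018]), 'grip_width': np.float64(0.087)}
side 57.61788540817862 316.7345584815541 195.84433763473854 [[-0.8407, -0.5414, 0.0088, 0.4528], [-0.4036, 0.6157, -0.6768, 0.3542], [0.361, -0.5725, -0.7361, 0.7269], [0.0, 0.0, 0.0, 1.0]]
top 51.021946391979924 321.523293668063 198.4024483469589 [[0.0163, -0.9998, -0.0091, -0.081], [-0.9883, -0.0147, -0.1516, 0.6065], [0.1514, 0.0114, -0.9884, 1.0067], [0.0, 0.0, 0.0, 1.0]]
```

View pics/side0.png

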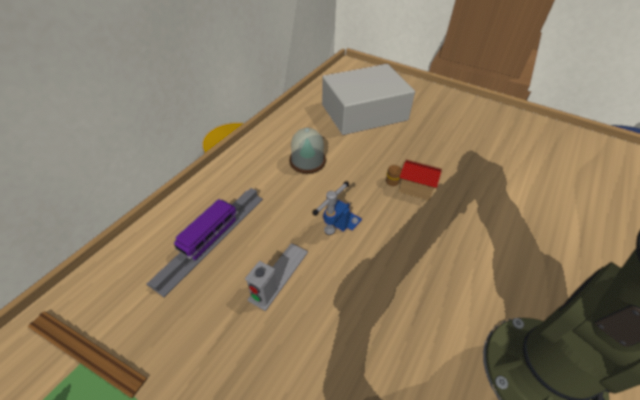

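View pics/top0.png

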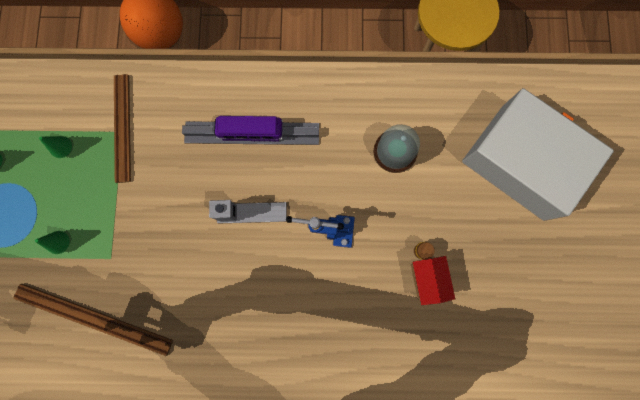

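```bash
cat > h.py <<'E'
import numpy as np,cv2
from cell import env,viewer,job
def cam(n):
    c=viewer.read_camera(n);c["f"]=c["img"].shape[0]/2/np.tan(np.radians(c["vfov"]/2));return c
def ray(c,u,v):
    E=np.array(c["extrinsics"]);R,t=E[:3,:3],E[:3,3]
    d=R.T@np.array([(u-c["cx"])/c["f"],(v-c["cy"])/c["f"],1]);return -R.T@t,d
def onz(c,u,v,z):
    o,d=ray(c,u,v);return (o+d*(z-o[2])/d[2])
def proj(c,p):
    E=np.array(c["extrinsics"]);q=E[:3,:3]@np.asarray(p,float)+E[:3,3];return c["f"]*q[0]/q[2]+c["cx"],c["f"]*q[1]/q[2]+c["cy"]
def tri(c1,p1,c2,p2):
    o1,d1=ray(c1,*p1);o2,d2=ray(c2,*p2)
    s=np.linalg.lstsq(np.stack([d1,-d2],1),o2-o1,rcond=None)[0]
    a,b=o1+s[0]*d1,o2+s[1]*d2;return (a+b)/2,np.linalg.norm(a-b)
def crop(c,name,x,y,w,h,k):
    im=cv2.resize(c["img"][y:y+h,x:x+w,::-1],None,fx=k,fy=k,interpolation=cv2.INTER_CUBIC);cv2.imwrite("pics/"+name,im)
E
python3 - <<'E'
from h import *
crop(cam("top"),"t1.png",200,180,180,80,4.4)
crop(cam("side"),"s1.png",240,170,130,150,4)
E
```

```text
(no output)
```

View pics/t1.png

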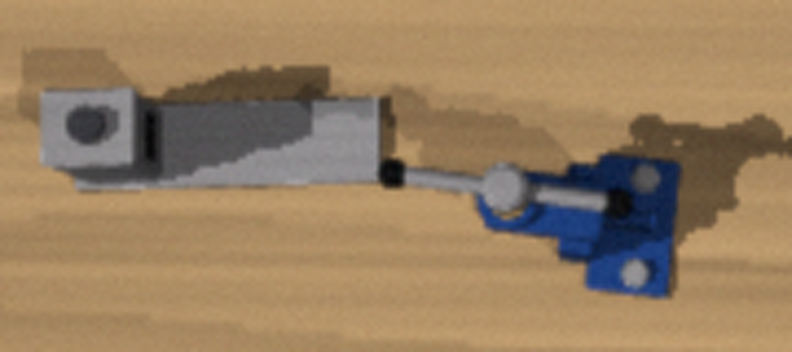

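View pics/s1.png

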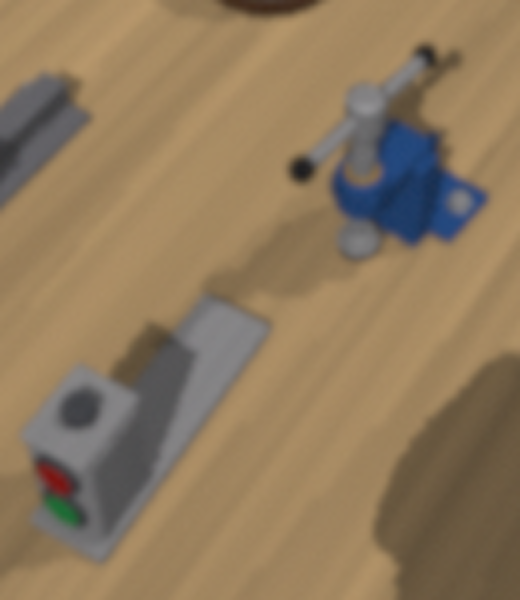

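```bash
python3 - <<'E'
from h import *
T=cam("top");S=cam("side")
t=lambda a,b:((a+.5)/4.4-.5+200,(b+.5)/4.4-.5+180)
s=lambda a,b:((a+.5)/4-.5+240,(b+.5)/4-.5+170)
r=lambda x:np.round(np.array(x)*1000,1)
L,e1=tri(T,t(391,172),S,s(302,170));R,e2=tri(T,t(620,203),S,s(425,56))
print("balls",r(L),r(R),r([e1,e2,np.linalg.norm(R-L)]),"mid",r((L+R)/2),"yaw",np.degrees(np.arctan2(*(R-L)[[1,0]])))
for n,c,f,pts,z in[("tip",T,t,[(384,97),(379,185),(80,190)],.008),("tipS",S,s,[(210,293),(271,325),(100,555)],.008),
 ("roof",T,t,[(41,90),(133,90),(139,164),(42,162)],.092),("flange",T,t,[(680,160),(671,295),(587,290)],.016),("hub",T,t,[(503,185)],.158),("hubS",S,s,[(365,96)],.158),("flS",S,s,[(488,199),(445,240)],.016)]:
    print(n,[r(onz(c,*f(*p),z))[:2].tolist() for p in pts])
E
```

```text
balls [544.5   0.9 145.6] [ 531.1 -116.4  144.3] [  1.1   0.3 118. ] mid [537.8 -57.8 145. ] yaw -96.50138003846816
tip [[603.6, 18.9], [551.4, 20.3], [545.7, 196.1]]
tipS [[599.7, 21.0], [553.7, 20.0], [548.5, 198.0]]
roof [[592.6, 198.6], [593.3, 148.2], [552.8, 142.9], [553.0, 195.8]]
flange [[567.9, -155.6], [489.6, -150.8], [491.7, -102.4]]
hub [[538.0, -56.8]]
hubS [[538.3, -57.0]]
flS [[485.2, -137.7], [492.5, -92.1]]
```

```bash
python3 - <<'E'
from h import *
T=cam("top");S=cam("side")
crop(T,"t2.png",300,205,66,50,12)
crop(S,"s2.png",310,180,60,54,11)
crop(T,"t3.png",204,194,96,36,8)
for c,x0,x1,y0,y1 in((T,320,365,205,255),):
    im=c["img"].astype(int);m=((im[...,2]>im[...,0]*1.6)&(im[...,2]>60)).astype(np.uint8)
    ys,xs=np.nonzero(m[y0:y1,x0:x1]);
    for row in range(213,252): 
        q=np.nonzero(m[row,300:380])[0]
        if len(q):print(row,q.min()+300,q.max()+300,end="; ")
    # subpixel back edge: blue-red crossing
    d=(im[...,2]-im[...,0]).astype(float)
    pts=[]
    for row in range(219,245):
        l=d[row,345:362]; a,b=np.median(l[:4]),np.median(l[-4:]);h=(a+b)/2
        k=np.nonzero((l[:-1]>h)&(l[1:]<=h))[0]
        if len(k):k=k[-1];pts.append((345+k+(l[k]-h)/(l[k]-l[k+1]),row))
    W=np.array([onz(T,*p,.016)[:2] for p in pts]);print(np.round(np.array(pts)[:,0],1));
    vx,vy,a,b=cv2.fitLine(W.astype(np.float32),cv2.DIST_HUBER,0,.001,.001).ravel();print("edge dir",np.degrees(np.arctan2(vy,vx)))
E
```

```text
216 337 346; 217 337 353; 218 331 353; 219 331 353; 220 320 353; 221 322 353; 222 329 353; 223 336 353; 224 344 353; 225 309 353; 226 309 352; 227 309 352; 228 309 352; 229 310 352; 230 310 352; 231 311 352; 232 317 352; 233 325 352; 234 327 352; 235 327 352; 236 327 351; 237 327 351; 238 329 351; 239 333 351; 240 334 351; 241 334 351; 242 334 351; 243 334 351; 244 333 351; 245 335 351; 246 342 350; [354.6 354.5 354.3 353.9 353.7 353.5 353.4 353.3 353.3 353.3 352.9 352.6
 352.7 352.9 352.7 352.7 352.4 352.3 352.2 352.1 352.4 352.6 352.6 352.5
 352.  351.7]
edge dir -4.6098523
```

View pics/t2.png

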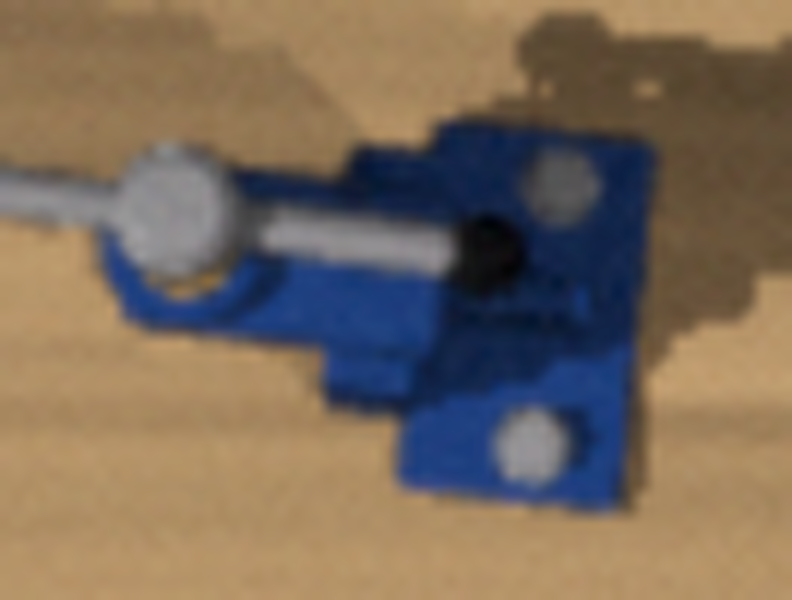

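View pics/s2.png

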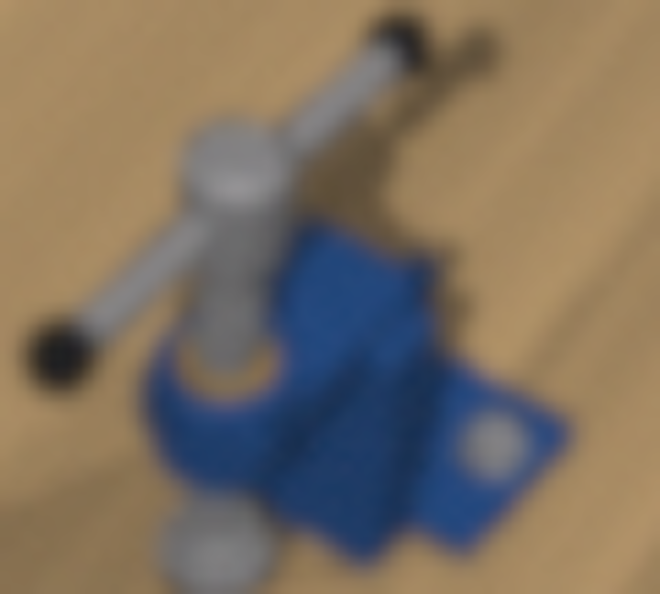

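View pics/t3.png

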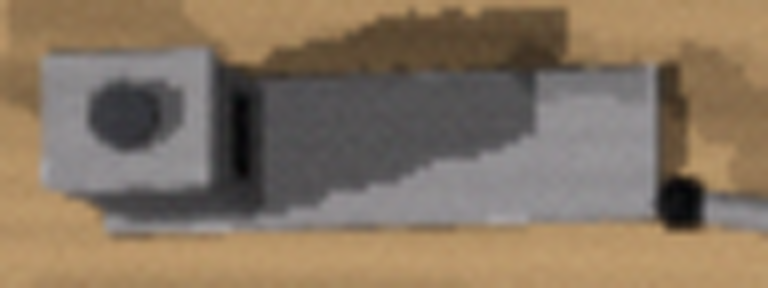

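```bash
python3 - <<'E'
from h import *
T=cam("top");S=cam("side")
t=lambda a,b:((a+.5)/12-.5+300,(b+.5)/12-.5+205)
s=lambda a,b:((a+.5)/11-.5+310,(b+.5)/11-.5+180)
l=lambda a,b:((a+.5)/8-.5+204,(b+.5)/8-.5+194)
def dr(n,c,f,a,b,z):
    A=onz(c,*f(*a),z);B=onz(c,*f(*b),z);d=B-A;print(n,np.round(1000*A[:2],1),np.round(1000*B[:2],1),round(np.degrees(np.arctan2(d[1],d[0])),1))
dr("bolts",T,t,(563,185),(532,446),.019)
dr("back",T,t,(655,150),(622,508),.016)
dr("bot",T,t,(400,487),(622,508),.016)
dr("top",T,t,(445,122),(655,146),.016)
dr("armbot",T,t,(150,322),(330,347),.09)
dr("armtop",T,t,(240,172),(350,185),.09)
dr("post",T,t,(325,400),(405,410),.08)
dr("S side",S,s,(468,550),(572,435),.016)
print("lamp")
dr("top",T,l,(265,70),(655,66),.008)
dr("bot",T,l,(110,235),(655,221),.008)
dr("end",T,l,(658,66),(655,221),.008)
E
```

```text
bolts [ 557.1 -135.8] [ 501.6 -129.7] 173.7
back [ 565.2 -155.6] [ 489.  -148.9] 175.0
bot [ 492.7 -102. ] [ 489.  -148.9] -94.5
top [ 570.5 -110.6] [ 566.  -155.6] -95.7
armbot [521.3 -50.8] [516.9 -86.5] -97.0
armtop [551.4 -68.1] [549.2 -90. ] -95.9
post [507.1 -85.7] [ 505.3 -101.7] -96.2
S side [490.  -94.1] [ 485.9 -138.5] -95.3
lamp
top [599.9 149.6] [603.1  22.6] -88.6
bot [545.3 197.3] [552.6  21.2] -87.6
end [603.1  21.7] [552.6  21.2] -179.4
```

```bash
cat >> h.py <<'E'
from scipy.spatial.transform import Rotation as Ro
def plan(p,yaw,n,fing,cur=None):
    o=env.get_obs();p0=np.array(o["tool_pos"]);y0=o["tool_rot"][2]
    if cur is not None:p0,y0=np.array(cur[:3]),cur[3]
    dy=(yaw-y0+180)%360-180
    for i in range(n):
        y=y0+dy*i/n;R=Ro.from_euler("xyz",[180,0,y],degrees=True).as_matrix()
        s=R.T@((np.array(p)-p0)/n)*100
        print([fing]+np.round(s,2).tolist()+[0,0,round(float(-np.radians(dy/n)),4)])
E
python3 - <<'E'
from h import *
plan([.5726,.177,.2],91.8,15,8.7)
E
```

```text
[8.7, -3.25, -2.01, 0.32, 0, 0, 0.0813]
[8.7, -3.41, -1.74, 0.32, 0, 0, 0.0813]
[8.7, -3.54, -1.46, 0.32, 0, 0, 0.0813]
[8.7, -3.64, -1.17, 0.32, 0, 0, 0.0813]
[8.7, -3.73, -0.87, 0.32, 0, 0, 0.0813]
[8.7, -3.78, -0.56, 0.32, 0, 0, 0.0813]
[8.7, -3.82, -0.25, 0.32, 0, 0, 0.0813]
[8.7, -3.82, 0.06, 0.32, 0, 0, 0.0813]
[8.7, -3.81, 0.37, 0.32, 0, 0, 0.0813]
[8.7, -3.77, 0.68, 0.32, 0, 0, 0.0813]
[8.7, -3.7, 0.98, 0.32, 0, 0, 0.0813]
[8.7, -3.61, 1.28, 0.32, 0, 0, 0.0813]
[8.7, -3.49, 1.56, 0.32, 0, 0, 0.0813]
[8.7, -3.35, 1.84, 0.32, 0, 0, 0.0813]
[8.7, -3.19, 2.11, 0.32, 0, 0, 0.0813]
```

Emit:
move_arm(steps=[[8.7,-3.25,-2.0,0.3,0,0,0.08],[8.7,-3.4,-1.75,0.3,0,0,0.08],[8.7,-3.55,-1.45,0.3,0,0,0.08],[8.7,-3.65,-1.15,0.3,0,0,0.08],[8.7,-3.75,-0.85,0.3,0,0,0.08]])

```text
time_s: 0.92
tool_pos: [0.329, 0.4695, 0.2327]
tool_rot: [180.0, -0.0, 138.5]
force: [0.4, 0.1, 0.4]
grip_width: 0.0865
```

Emit:
move_arm(steps=[[8.7,-3.8,-0.55,0.3,0,0,0.08],[8.7,-3.8,-0.25,0.3,0,0,0.08],[8.7,-3.8,0.05,0.3,0,0,0.08],[8.7,-3.8,0.35,0.3,0,0,0.08],[8.7,-3.75,0.7,0.3,0,0,0.08]])

```text
time_s: 1.33
tool_pos: [0.4529, 0.3243, 0.2179]
tool_rot: [180.0, -0.0, 115.6]
force: [1.2, 0.2, -0.5]
grip_width: 0.0869
```

Emit:
move_arm(steps=[[8.7,-3.7,1.0,0.3,0,0,0.08],[8.7,-3.6,1.3,0.3,0,0,0.08],[8.7,-3.5,1.55,0.3,0,0,0.08],[8.7,-3.0,1.6,0.3,0,0,0.08],[8.7,-1.0,0.5,0.3,0,0,0.08]])

```text
time_s: 1.75
tool_pos: [0.5591, 0.1973, 0.2029]
tool_rot: [179.8, 0.2, 92.3]
force: [0.2, -0.2, -0.3]
grip_width: 0.087
```

```bash
python3 - <<'E'
from h import *
o=env.get_obs();print(o["time_s"],o["tool_pos"],o["tool_rot"],o["force"],o["qpos"])
plan([.5726,.177,.15],91.8,2,8.7)
E
```

```text
1.75 [0.55906213 0.19726987 0.20291202] [1.79833745e+02 1.67726894e-01 9.22568124e+01] [ 0.22979416 -0.18470481 -0.29811334] [-41.18884201  13.14990308  22.16870007  95.95412469  -4.96408579
  71.79253842 -15.74463663]
[8.7, -1.04, 0.64, 2.65, 0, 0, 0.004]
[8.7, -1.04, 0.64, 2.65, 0, 0, 0.004]
```

Emit:
move_arm(steps=[[8.7,-1.0,0.6,1.5,0,0,0.004],[8.7,-1.0,0.6,1.5,0,0,0.004],[8.7,0,0,1.0,0,0,0],[8.7,0,0,0,0,0,0]])

```text
time_s: 2.08
tool_pos: [0.5669, 0.1835, 0.1601]
tool_rot: [-179.8, 0.1, 92.4]
force: [0.2, 1.3, -0.6]
grip_width: 0.0873
```

```bash
python3 - <<'E'
from h import *
o=env.get_obs();print(o["time_s"],o["tool_pos"],o["tool_rot"],o["force"])
T=cam("top");crop(T,"t4.png",160,100,200,150,4);crop(cam("side"),"s4.png",200,150,180,150,4)
plan([.5726,.177,.076],91.8,3,8.7)
E
```

```text
2.0833 [0.56692589 0.183524   0.16010558] [-1.79764325e+02  8.87890795e-02  9.23933448e+01] [ 0.19598217  1.29986106 -0.56775422]
[8.7, -0.29, 0.15, 2.88, 0, 0, 0.0043]
[8.7, -0.29, 0.15, 2.88, 0, 0, 0.0043]
[8.7, -0.29, 0.15, 2.88, 0, 0, 0.0043]
```

View pics/s4.png

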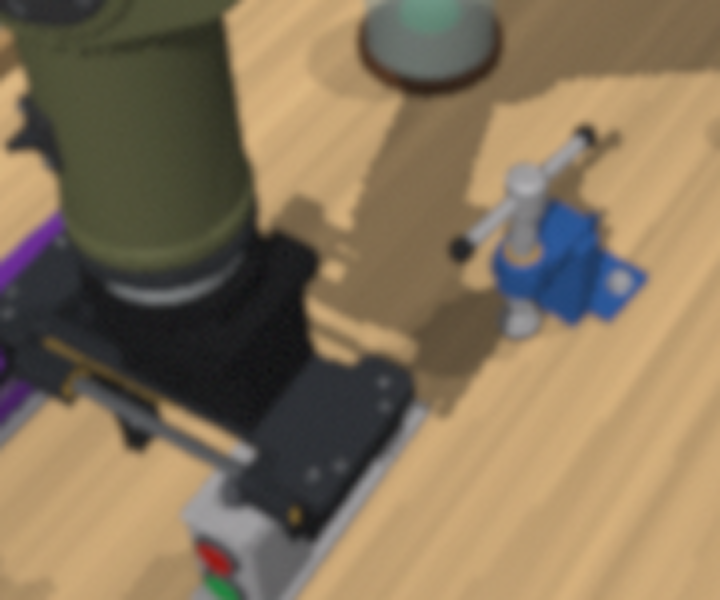

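Emit:
move_arm(steps=[[8.7,-0.3,0.25,2.0,0,0,0.005],[8.7,-0.3,0.2,2.0,0,0,0.005],[8.7,0,0,2.0,0,0,0],[8.7,0,0,2.0,0,0,0],[8.7,0,0,0,0,0,0]])

```text
time_s: 2.6
tool_pos: [0.5704, 0.1794, 0.0797]
tool_rot: [-179.7, 0.1, 92.0]
force: [-0.1, -0.2, -0.4]
grip_width: 0.0871
```

```bash
python3 - <<'E'
from h import *
crop(cam("side"),"s5.png",200,150,180,150,4)
o=env.get_obs();print(o["time_s"],o["tool_pos"],o["tool_rot"],o["force"])
E
```

```text
2.65 [0.57161063 0.17957477 0.08168747] [-1.79834810e+02  2.65771059e-02  9.19968829e+01] [-0.22729897 -0.0348856   0.34299784]
```

View pics/s5.png

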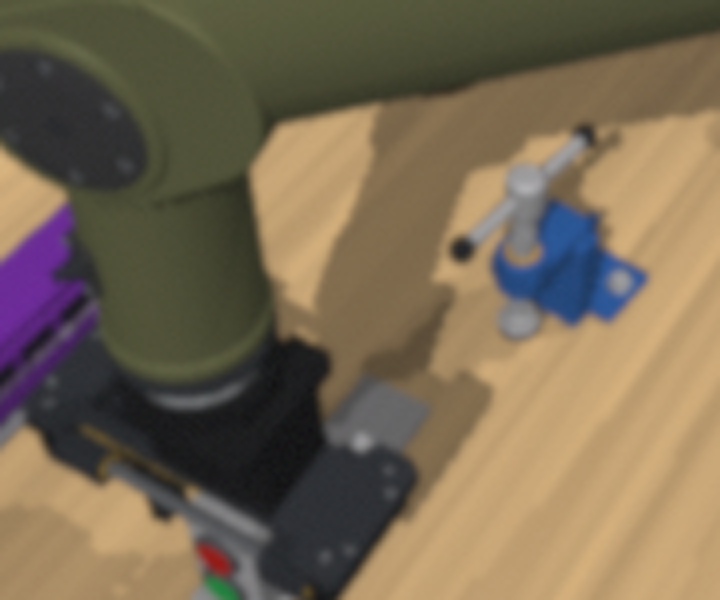

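Emit:
move_arm(steps=[[5.5,0,0,0,0,0,0],[4.0,0,0,0,0,0,0],[4.0,0,0,0,0,0,0],[4.0,0,0,0,0,0,0],[4.0,0,0,0,0,0,0]], force=25)

```text
time_s: 3.07
tool_pos: [0.5736, 0.1788, 0.0835]
tool_rot: [179.9, -0.0, 91.9]
force: [-0.3, -0.6, -0.4]
grip_width: 0.0613
```

Emit:
move_arm(steps=[[4.0,0,0,0,0,0,0],[4.0,0,0,0,0,0,0]])

```text
time_s: 3.23
tool_pos: [0.5732, 0.1786, 0.0828]
tool_rot: [180.0, -0.0, 91.9]
force: [0.3, -0.2, -0.4]
grip_width: 0.0478
```

```bash
python3 - <<'E'
from h import *
o=env.get_obs();print(o["time_s"],o["tool_pos"],o["tool_rot"],o["force"],o["wrist_torque"],o["grip_width"])
E
```

```text
3.2333 [0.57319222 0.17859297 0.0828338 ] [ 1.79978353e+02 -1.38036943e-02  9.18875011e+01] [ 0.29091763 -0.23436991 -0.44141026] [-0.10257581  0.05254305 -0.03553748] 0.04783463885442506
```

Emit:
move_arm(steps=[[4.0,0,0,0,0,0,0],[4.0,0,0,0,0,0,0],[4.0,0,0,0,0,0,0]])

```text
time_s: 3.48
tool_pos: [0.5722, 0.1786, 0.0826]
tool_rot: [-179.9, 0.0, 91.9]
force: [-4.0, -0.4, 4.5]
grip_width: 0.0439
```

```bash
python3 - <<'E'
from h import *
o=env.get_obs();print(o["time_s"],o["tool_pos"],o["tool_rot"],o["force"],o["wrist_torque"],o["grip_width"])
E
```

```text
3.4833 [0.57223891 0.17857331 0.08256654] [-1.79889426e+02  4.63886480e-03  9.19075289e+01] [-4.0290516  -0.44080964  4.4925211 ] [-0.24632186  0.99695734  0.04155913] 0.04387320426550559
```

```bash
python3 - <<'E'
from h import *
plan([.5598,.1694,.0826],84.5,5,4.0)
E
```

```text
[4.0, -0.18, -0.25, -0.0, 0, 0, 0.0259]
[4.0, -0.18, -0.25, -0.0, 0, 0, 0.0259]
[4.0, -0.19, -0.25, -0.0, 0, 0, 0.0259]
[4.0, -0.19, -0.24, -0.0, 0, 0, 0.0259]
[4.0, -0.2, -0.24, -0.0, 0, 0, 0.0259]
```

Emit:
move_arm(steps=[[4.0,-0.18,-0.25,0,0,0,0.026],[4.0,-0.18,-0.25,0,0,0,0.026],[4.0,-0.19,-0.25,0,0,0,0.026],[4.0,-0.19,-0.25,0,0,0,0.026],[4.0,-0.2,-0.25,0,0,0,0.026]])

```text
time_s: 3.9
tool_pos: [0.5606, 0.169, 0.0826]
tool_rot: [179.9, -0.0, 84.3]
force: [2.7, 0.3, -4.4]
grip_width: 0.0436
```

Emit:
move_arm(steps=[[4.0,0,0,0,0,0,0],[4.0,0,0,0,0,0,0]])

```text
time_s: 4.07
tool_pos: [0.56, 0.1687, 0.0826]
tool_rot: [-180.0, 0.0, 84.4]
force: [-0.3, -1.5, 0.1]
grip_width: 0.0437
```

```bash
python3 - <<'E'
from h import *
o=env.get_obs();print(o["time_s"],o["tool_pos"],o["tool_rot"],o["force"],o["wrist_torque"],o["grip_width"])
crop(cam("side"),"s6.png",240,170,130,110,6)
crop(cam("top"),"t6.png",210,170,150,100,5)
E
```

```text
4.0667 [0.55995816 0.16870455 0.08259251] [-1.79954061e+02  3.22807700e-02  8.43775582e+01] [-0.28772854 -1.49899874  0.12233585] [-0.26701999 -0.11061243 -0.12551192] 0.04369171661274091
```

View pics/s6.png

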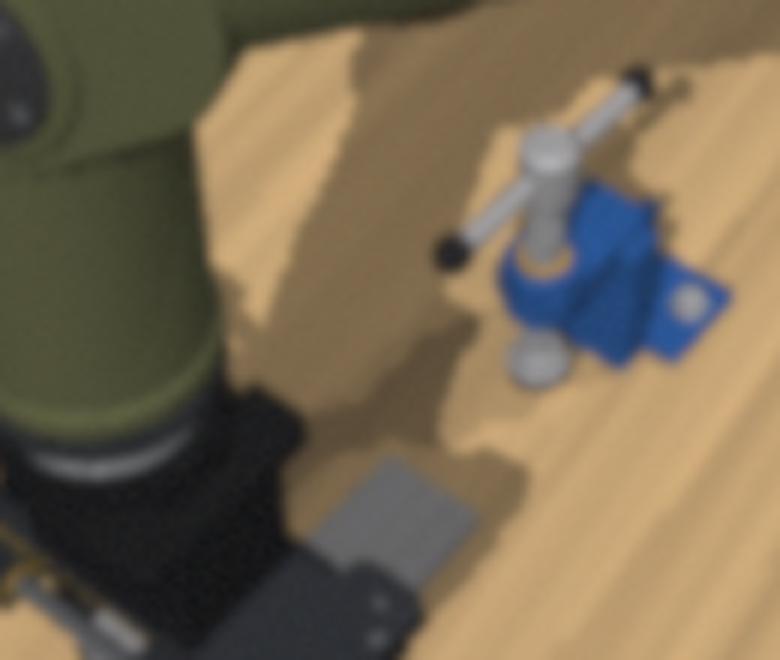

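View pics/t6.png

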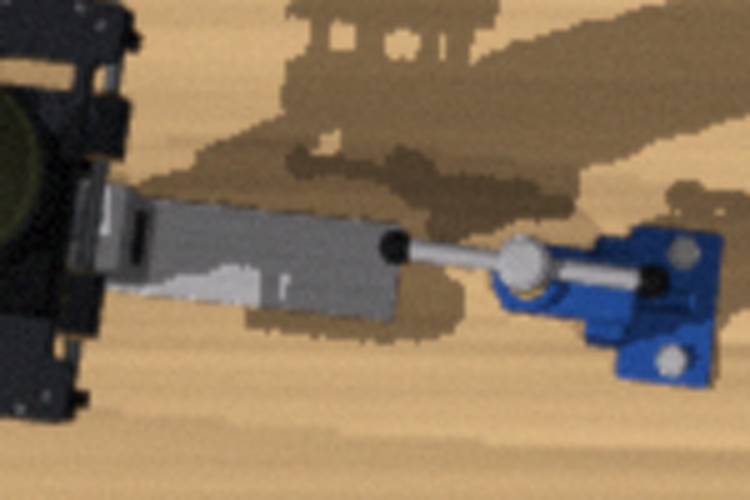

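```bash
python3 - <<'E'
from h import *
T=cam("top");S=cam("side")
t=lambda a,b:((a+.5)/5-.5+210,(b+.5)/5-.5+170)
s=lambda a,b:((a+.5)/6-.5+240,(b+.5)/6-.5+170)
A=np.array([.538,-.0573]);th=np.radians(-95.5);X=np.array([np.cos(th),np.sin(th)]);Y=np.array([-X[1],X[0]])
g=lambda p:np.round([1000*(p[:2]-A)@X,1000*(p[:2]-A)@Y],1)
for n,c,f,q,z in [("botedge",T,t,[(110,292),(250,306),(393,321)],.008),("topedge",T,t,[(160,201),(380,221)],.008),("S",S,s,[(391,457),(480,520)],.008),("blk",T,t,[(138,40),(128,110)],.13)]:
    print(n,[g(onz(c,*f(*p),z)).tolist() for p in q])
E
```

```text
botedge [[-215.4, -26.0], [-142.6, -25.1], [-68.4, -24.5]]
topedge [[-196.4, 23.8], [-81.5, 26.1]]
S [[-70.6, 23.2], [-71.9, -25.4]]
blk [[-191.1, 85.0], [-191.0, 51.7]]
```

Emit:
move_arm(steps=[[4.0,-0.6,0,0,0,0,0],[4.0,-1.0,0,0,0,0,0],[4.0,-1.0,0,0,0,0,0],[4.0,-1.0,0,0,0,0,0],[4.0,-1.0,0,0,0,0,0]])

```text
time_s: 4.68
tool_pos: [0.5558, 0.1234, 0.0826]
tool_rot: [180.0, -0.0, 84.5]
force: [0.4, 3.9, -0.9]
grip_width: 0.0434
```

Emit:
move_arm(steps=[[4.0,-1.0,0,0,0,0,0],[4.0,-1.0,0,0,0,0,0],[4.0,-1.0,0,0,0,0,0],[4.0,-0.8,0,0,0,0,0],[4.0,-0.4,0,0,0,0,0]])

```text
time_s: 5.1
tool_pos: [0.5517, 0.0798, 0.0826]
tool_rot: [-180.0, 0.0, 84.3]
force: [-0.9, 2.8, -1.9]
grip_width: 0.0436
```

Emit:
move_arm(steps=[[4.0,0,0,0,0,0,0],[4.0,0,0,0,0,0,0]])

```text
time_s: 5.27
tool_pos: [0.5517, 0.0795, 0.0826]
tool_rot: [-180.0, 0.1, 84.3]
force: [-0.7, -3.6, 0.3]
grip_width: 0.0439
```

```bash
python3 - <<'E'
from h import *
o=env.get_obs();print(o["time_s"],o["tool_pos"],o["tool_rot"],o["force"],o["wrist_torque"],o["grip_width"])
A=np.array([.538,-.0573]);th=np.radians(-95.5);X=np.array([np.cos(th),np.sin(th)]);Y=np.array([-X[1],X[0]])
p=o["tool_pos"][:2]-A;print(p@X+.1577-.0,p@Y)
crop(cam("side"),"s7.png",240,170,130,110,6)
crop(cam("top"),"t7.png",240,170,120,80,6)
E
```

```text
5.2667 [0.55170921 0.07946197 0.08256284] [-1.79974527e+02  1.49256665e-01  8.43483934e+01] [-0.74092241 -3.64627592  0.33827757] [-0.72546944  0.16103123 -0.05127236] 0.04393445570594134
0.020253689135181524 0.0005380388977588116
```

View pics/s7.png

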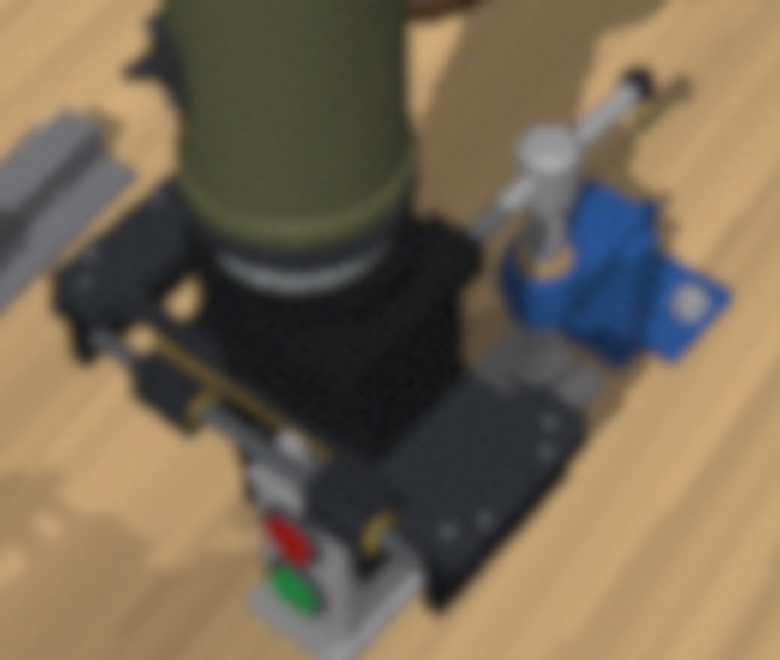

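View pics/t7.png

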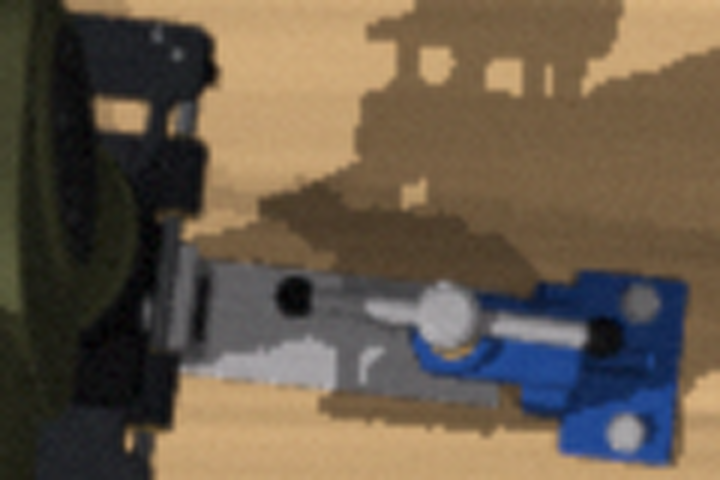

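Emit:
move_arm(steps=[[4.0,-0.2,0,0,0,0,0],[4.0,-0.2,0,0,0,0,0],[4.0,-0.1,0,0,0,0,0],[4.0,-0.1,0,0,0,0,0]])

```text
time_s: 5.7
tool_pos: [0.5514, 0.078, 0.0826]
tool_rot: [180.0, -0.1, 84.6]
force: [0.0, 4.6, -0.9]
grip_width: 0.0439
```

Emit:
move_arm(steps=[[4.0,-0.1,0,0,0,0,0],[4.0,-0.1,0,0,0,0,0]])

```text
time_s: 5.87
tool_pos: [0.5512, 0.075, 0.0826]
tool_rot: [180.0, -0.1, 84.5]
force: [0.3, 4.8, -1.0]
grip_width: 0.0437
```

Emit:
move_arm(steps=[[4.0,-0.1,0,0,0,0,0],[4.0,-0.1,0,0,0,0,0]])

```text
time_s: 6.03
tool_pos: [0.551, 0.0721, 0.0826]
tool_rot: [180.0, -0.0, 84.5]
force: [1.3, 4.2, -1.1]
grip_width: 0.0437
```

Emit:
move_arm(steps=[[4.0,-0.05,0,0,0,0,0]])

```text
time_s: 6.12
tool_pos: [0.5509, 0.0713, 0.0825]
tool_rot: [180.0, -0.0, 84.4]
force: [0.6, 3.5, -1.3]
grip_width: 0.0439
```

Emit:
move_arm(steps=[[4.0,-0.05,0,0,0,0,0]])

```text
time_s: 6.2
tool_pos: [0.5509, 0.0708, 0.0826]
tool_rot: [180.0, -0.0, 84.4]
force: [-0.2, 3.1, -2.0]
grip_width: 0.0438
```

Emit:
move_arm(steps=[[4.0,-0.05,0,0,0,0,0]])

```text
time_s: 6.28
tool_pos: [0.5508, 0.0703, 0.0826]
tool_rot: [180.0, -0.0, 84.4]
force: [-0.5, 4.0, -1.8]
grip_width: 0.044
```

Emit:
move_arm(steps=[[4.0,-0.05,0,0,0,0,0]])

```text
time_s: 6.37
tool_pos: [0.5508, 0.07, 0.0826]
tool_rot: [180.0, -0.0, 84.4]
force: [0.2, 5.3, -1.9]
grip_width: 0.0439
```

Emit:
move_arm(steps=[[4.0,-0.05,0,0,0,0,0]])

```text
time_s: 6.45
tool_pos: [0.5508, 0.0699, 0.0826]
tool_rot: [180.0, -0.1, 84.4]
force: [1.1, 6.0, -2.8]
grip_width: 0.0439
```

Emit:
move_arm(steps=[[4.0,-0.05,0,0,0,0,0]])

```text
time_s: 6.53
tool_pos: [0.5508, 0.0699, 0.0826]
tool_rot: [180.0, -0.1, 84.5]
force: [0.9, 6.6, -2.2]
grip_width: 0.0441
```

Emit:
move_arm(steps=[[4.0,-0.05,0,0,0,0,0]])

```text
time_s: 6.62
tool_pos: [0.5507, 0.0699, 0.0826]
tool_rot: [180.0, -0.1, 84.5]
force: [0.8, 7.7, -2.1]
grip_width: 0.044
```

Emit:
move_arm(steps=[[4.0,-0.05,0,0,0,0,0]])

```text
time_s: 6.7
tool_pos: [0.5507, 0.0699, 0.0826]
tool_rot: [180.0, -0.1, 84.5]
force: [1.5, 7.8, -2.2]
grip_width: 0.0435
```

Emit:
move_arm(steps=[[4.0,-0.1,0,0,0,0,0],[4.0,-0.1,0,0,0,0,0]])

```text
time_s: 6.87
tool_pos: [0.5507, 0.0696, 0.0829]
tool_rot: [180.0, -0.3, 84.5]
force: [1.8, 12.2, -0.5]
grip_width: 0.0437
```

Emit:
move_arm(steps=[[4.0,-0.1,0,0,0,0,0],[4.0,0,0,0,0,0,0]])

```text
time_s: 7.03
tool_pos: [0.5508, 0.0695, 0.0832]
tool_rot: [179.9, -0.4, 84.5]
force: [0.9, 11.2, -0.7]
grip_width: 0.0438
```

```bash
python3 - <<'E'
from h import *
o=env.get_obs();print(o["time_s"],o["tool_pos"],o["tool_rot"],o["force"],o["wrist_torque"],o["grip_width"])
crop(cam("top"),"t8.png",240,190,120,70,6)
E
```

```text
7.0333 [0.55075497 0.06951399 0.08321643] [179.9478535   -0.35206473  84.53337031] [ 0.89525812 11.15678324 -0.69579666] [ 2.45463934 -0.13034151 -0.19163258] 0.043795244230172246
```

View pics/t8.png

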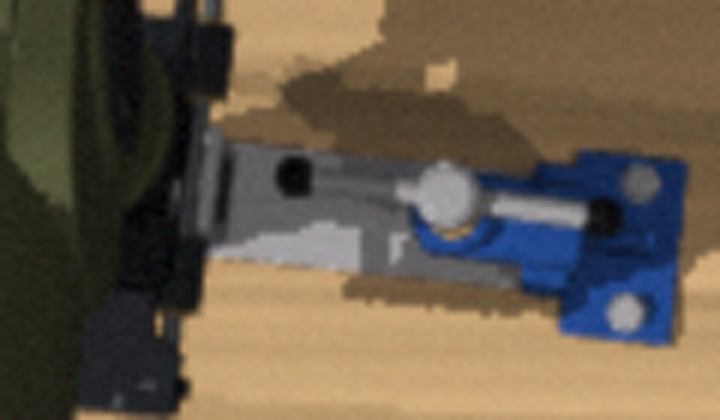

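Emit:
move_arm(steps=[[4.0,0.15,0,0,0,0,0],[4.0,0.15,0,0,0,0,0],[5.0,0.05,0,0,0,0,0],[7.0,0,0,0,0,0,0],[7.0,0,0,0,0,0,0]])

```text
time_s: 7.5
tool_pos: [0.5506, 0.0666, 0.0826]
tool_rot: [-180.0, 0.1, 84.4]
force: [0.7, 0.7, 0.8]
grip_width: 0.056
```

Emit:
move_arm(steps=[[7.0,0,0,0,0,0,0],[7.0,0,0,0,0,0,0],[7.0,0,0,0,0,0,0],[7.0,0,0,0,0,0,0]])

```text
time_s: 7.83
tool_pos: [0.5506, 0.068, 0.0826]
tool_rot: [180.0, 0.0, 84.4]
force: [-0.3, 0.3, 0.5]
grip_width: 0.0693
```

Emit:
move_arm(steps=[[7.0,0.3,0,-1.0,0,0,0],[7.0,0.3,0,-2.5,0,0,0],[7.0,0.3,0,-3.5,0,0,0],[7.0,0,0,-3.5,0,0,0],[6.0,0,0,-3.5,0,0,0]])

```text
time_s: 8.25
tool_pos: [0.5512, 0.0776, 0.2248]
tool_rot: [180.0, -0.0, 84.5]
force: [0.1, -0.0, -0.1]
grip_width: 0.0679
```

Emit:
move_arm(steps=[[6.0,0,0,-1.5,0,0,0],[6.0,0,0,0,0,0,0]])

```text
time_s: 8.42
tool_pos: [0.554, 0.0778, 0.2433]
tool_rot: [179.5, -0.2, 84.4]
force: [0.2, -0.7, 0.1]
grip_width: 0.0616
```

```bash
python3 - <<'E'
from h import *
o=env.get_obs();print(o["time_s"],o["tool_pos"],o["tool_rot"],o["force"],o["wrist_torque"],o["grip_width"],o["qpos"])
crop(cam("top"),"t9.png",230,180,130,80,6)
crop(cam("side"),"s9.png",220,160,140,130,5)
E
```

```text
8.4167 [0.55402547 0.07782295 0.24334968] [179.5086858   -0.21859798  84.44712973] [ 0.20986974 -0.70937507  0.1240807 ] [-0.10684528  0.01665802  0.01344407] 0.061620004889294255 [-35.42086703   7.18676735  27.08896992  97.97256833  -3.47503569
  75.11766977 -13.20561959]
```

View pics/t9.png

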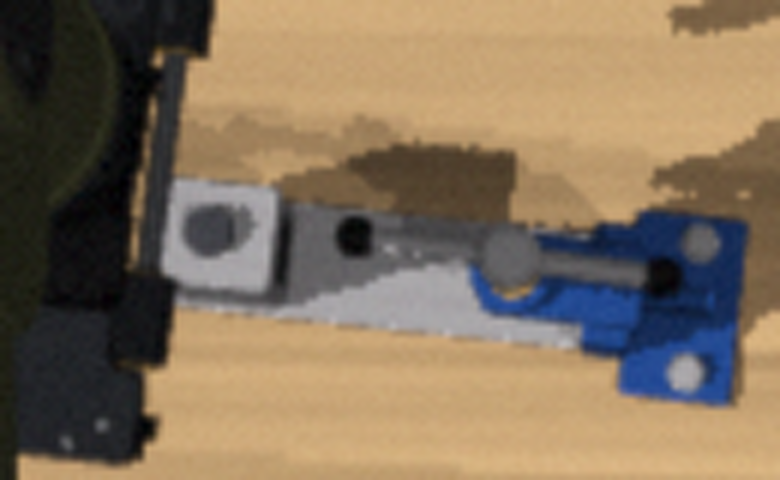

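View pics/s9.png

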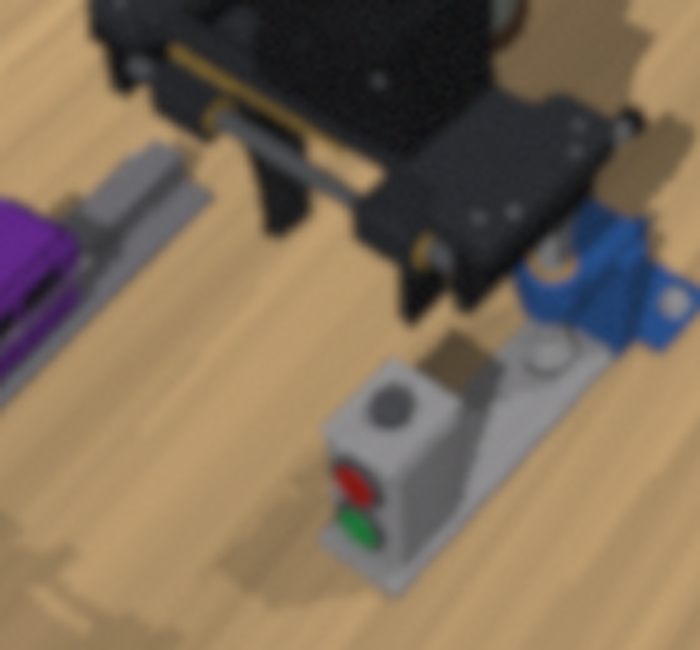

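Emit:
move_arm(steps=[[6.0,-2.5,0.0,0,0,0,0.08],[6.0,-2.6,-0.3,0,0,0,0.08],[6.0,-2.7,-0.5,0,0,0,0.08],[6.0,-2.8,-0.7,0,0,0,0.08],[6.0,-2.5,-0.9,0,0,0,0.08]])

```text
time_s: 8.93
tool_pos: [0.494, -0.0428, 0.2356]
tool_rot: [-179.9, 0.2, 61.2]
force: [-0.2, -0.2, 0.3]
grip_width: 0.0601
```

```bash
python3 - <<'E'
from h import *
o=env.get_obs();print(o["time_s"],o["tool_pos"],o["tool_rot"],o["qpos"])
plan([.538,-.0573,.2433],33.5,5,6.0)
E
```

```text
8.9333 [ 0.49398052 -0.0427958   0.23562198] [-1.79874562e+02  1.75773629e-01  6.12112430e+01] [-30.83774556  -0.93477214  32.60294515 106.37110568   0.62566588
  74.60888735 -27.195124  ]
[6.0, 0.17, 0.91, -0.15, 0, 0, 0.0967]
[6.0, 0.26, 0.89, -0.15, 0, 0, 0.0967]
[6.0, 0.34, 0.86, -0.15, 0, 0, 0.0967]
[6.0, 0.42, 0.82, -0.15, 0, 0, 0.0967]
[6.0, 0.5, 0.78, -0.15, 0, 0, 0.0967]
```

```bash
python3 - <<'E'
from h import *
o=env.get_obs();p=o["tool_pos"];
plan([.538,-.0573,.2356],61.2+34.4,5,6.0)
E
```

```text
[6.0, 0.17, 0.91, 0.0, 0, 0, -0.12]
[6.0, 0.06, 0.93, 0.0, 0, 0, -0.12]
[6.0, -0.05, 0.93, 0.0, 0, 0, -0.12]
[6.0, -0.16, 0.91, 0.0, 0, 0, -0.12]
[6.0, -0.27, 0.89, 0.0, 0, 0, -0.12]
```

Emit:
move_arm(steps=[[6.0,0.17,0.91,0.0,0,0,-0.12],[6.0,0.06,0.93,0.0,0,0,-0.12],[6.0,-0.05,0.93,0.0,0,0,-0.12],[6.0,-0.16,0.91,0.0,0,0,-0.12],[6.0,-0.27,0.89,0.0,0,0,-0.12]])

```text
time_s: 9.35
tool_pos: [0.539, -0.055, 0.2357]
tool_rot: [-179.8, -0.0, 96.2]
force: [-0.1, -0.1, -0.2]
grip_width: 0.0598
```

Emit:
move_arm(steps=[[6.0,0,0,0,0,0,-0.12],[6.0,0,0,0,0,0,-0.12],[6.0,0,0,0,0,0,-0.12],[6.0,0,0,0,0,0,-0.12],[6.0,0,0,0,0,0,-0.12]])

```text
time_s: 9.77
tool_pos: [0.5386, -0.0548, 0.2356]
tool_rot: [-179.8, -0.1, 130.6]
force: [0.2, 0.0, 0.2]
grip_width: 0.0601
```

Emit:
move_arm(steps=[[6.0,0,0,0,0,0,-0.12],[6.0,0,0,0,0,0,-0.12],[6.0,0,0,0,0,0,-0.12],[6.0,0,0,0,0,0,-0.12],[6.0,0,0,0,0,0,-0.12]])

```text
time_s: 10.18
tool_pos: [0.5386, -0.0548, 0.2356]
tool_rot: [-179.9, -0.2, 165.0]
force: [0.1, -0.9, -0.2]
grip_width: 0.0598
```

Emit:
move_arm(steps=[[6.0,0,0,0,0,0,-0.12],[6.0,0,0,0,0,0,-0.12],[6.0,0,0,0,0,0,-0.12],[6.0,0,0,0,0,0,-0.12],[6.0,0,0,0,0,0,-0.12]])

```text
time_s: 10.6
tool_pos: [0.5386, -0.0549, 0.2355]
tool_rot: [179.9, -0.2, -160.6]
force: [-0.5, 0.4, -0.6]
grip_width: 0.0596
```

Emit:
move_arm(steps=[[6.0,0,0,0,0,0,-0.1],[6.0,0,0,0,0,0,0],[6.0,0,0,0,0,0,0]])

```text
time_s: 10.85
tool_pos: [0.5389, -0.0549, 0.2361]
tool_rot: [179.9, -0.1, -155.4]
force: [0.3, -0.3, 0.2]
grip_width: 0.0602
```

```bash
python3 - <<'E'
from h import *
o=env.get_obs();print(o["time_s"],o["tool_pos"],o["tool_rot"],o["qpos"],o["force"],o["wrist_torque"])
plan([.538,-.0573,.2356],213.5,1,6.0)
E
```

```text
10.85 [ 0.5389422  -0.05491749  0.23613838] [ 1.79945442e+02 -1.43014075e-01 -1.55402027e+02] [-22.97540727   5.61590821  27.87362615 100.38569193  -2.69377244
  74.81404329 120.09537873] [ 0.32642607 -0.33247786  0.21300801] [0.05349011 0.02095179 0.05160182]
[6.0, 0.18, -0.18, 0.05, 0, 0, -0.1554]
```

Emit:
move_arm(steps=[[6.0,0.18,-0.18,0,0,0,-0.12],[6.0,0,0,1.0,0,0,0],[6.0,0,0,2.0,0,0,0],[6.0,0,0,2.0,0,0,0],[6.0,0,0,0,0,0,0]])

```text
time_s: 11.27
tool_pos: [0.5358, -0.057, 0.1827]
tool_rot: [179.8, -0.4, -148.6]
force: [-0.3, 0.6, -0.3]
grip_width: 0.06
```

```bash
python3 - <<'E'
from h import *
o=env.get_obs();print(o["time_s"],o["tool_pos"],o["tool_rot"],o["qpos"],o["force"],o["wrist_torque"])
crop(cam("side"),"s10.png",220,120,170,130,4.5)
crop(cam("top"),"t10.png",230,150,150,110,5)
E
```

```text
11.2667 [ 0.53582044 -0.05701688  0.18271348] [ 179.77233656   -0.40445931 -148.61596196] [-22.10866483   7.85962737  27.59546409 104.46646461  -3.82587466
  69.06264467 128.04655189] [-0.27449217  0.60354707 -0.27318878] [ 0.13777414  0.08387603 -0.03351439]
```

View pics/s10.png

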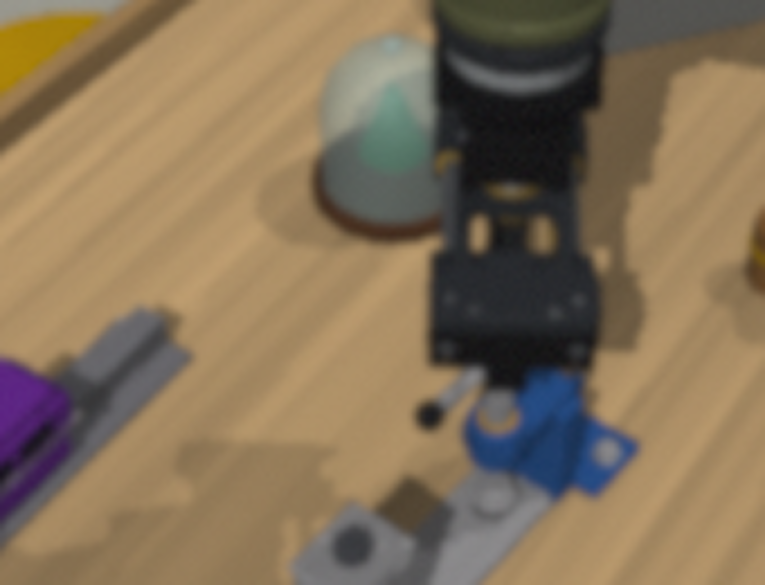

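View pics/t10.png

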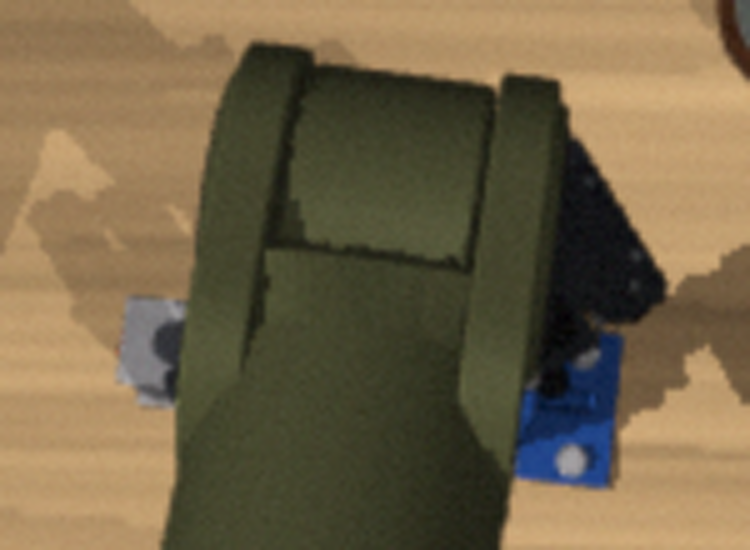

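Emit:
move_arm(steps=[[6.0,-0.1,-0.05,1.0,0,0,0],[6.0,0,0,1.1,0,0,0],[6.0,0,0,1.1,0,0,0],[6.0,0,0,1.0,0,0,0],[6.0,0,0,0,0,0,0]])

```text
time_s: 11.78
tool_pos: [0.5383, -0.0572, 0.1428]
tool_rot: [179.9, -0.2, -148.4]
force: [-0.4, 0.3, -0.1]
grip_width: 0.0599
```

Emit:
move_arm(steps=[[6.0,0,0,0,0,0,0],[6.0,0,0,0,0,0,0]])

```text
time_s: 11.95
tool_pos: [0.5402, -0.0574, 0.1457]
tool_rot: [-180.0, 0.0, -148.4]
force: [0.5, -0.3, 0.9]
grip_width: 0.0603
```

```bash
cat > st.py <<'E'
from h import *
o=env.get_obs();print(round(o["time_s"],2),*[np.round(o[k],3) for k in("tool_pos","tool_rot","force","wrist_torque")],"j7",np.round(o["qpos"][6],1))
E
python3 st.py
```

```text
11.95 [ 0.54  -0.057  0.146] [-1.79987e+02  1.50000e-02 -1.48373e+02] [ 0.515 -0.319  0.926] [ 0.077  0.004 -0.054] j7 129.4
```

Emit:
move_arm(steps=[[6.0,0.17,0.1,0.4,0,0,0.05],[6.0,0,0,0,0,0,0.1],[6.0,0,0,0,0,0,0.1],[6.0,0,0,0,0,0,0.1],[6.0,0,0,0,0,0,0.1]])

```text
time_s: 12.37
tool_pos: [0.5376, -0.0574, 0.1417]
tool_rot: [-180.0, -0.1, -174.4]
force: [-1.2, -0.1, -2.3]
grip_width: 0.0598
```

```bash
python3 st.py
```

```text
12.37 [ 0.538 -0.057  0.142] [-1.79997e+02 -5.40000e-02 -1.74380e+02] [-1.209 -0.061 -2.285] [-0.032  0.297  0.277] j7 103.9
```

Emit:
move_arm(steps=[[6.0,0,0,0,0,0,0.1],[6.0,0,0,0,0,0,0.1],[6.0,0,0,0,0,0,0.1],[6.0,0,0,0,0,0,0.1],[6.0,0,0,0,0,0,0.1]])

```text
time_s: 12.78
tool_pos: [0.5371, -0.0572, 0.141]
tool_rot: [-179.9, -0.1, 157.0]
force: [-1.2, -0.7, -5.4]
grip_width: 0.0605
```

```bash
python3 st.py;  python3 - <<'E'
from h import *
crop(cam("side"),"s11.png",220,120,170,130,4.5)
E
```

```text
12.78 [ 0.537 -0.057  0.141] [-1.79946e+02 -1.05000e-01  1.56984e+02] [-1.211 -0.654 -5.443] [-0.063  0.169  0.283] j7 75.8
```

View pics/s11.png

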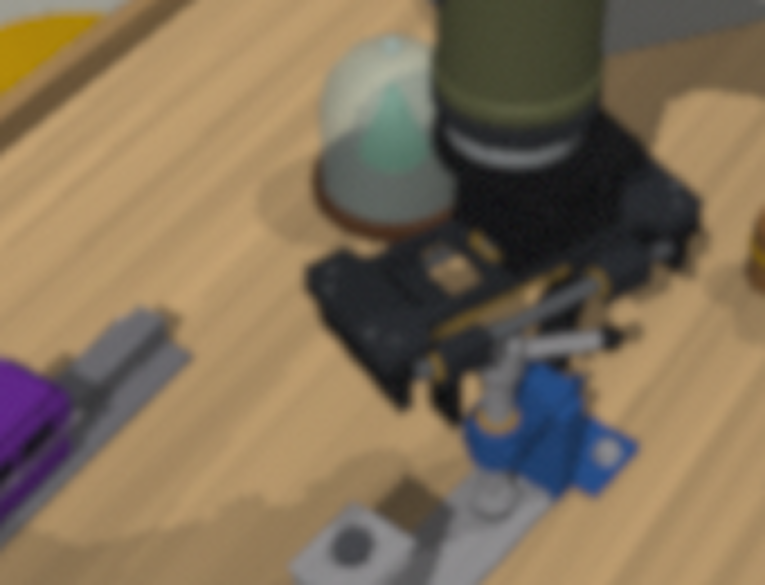

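Emit:
move_arm(steps=[[6.0,0,0,0.03,0,0,0.1],[6.0,0,0,0.03,0,0,0.1],[6.0,0,0,0.03,0,0,0.1],[6.0,0,0,0.03,0,0,0.1],[6.0,0,0,0.03,0,0,0.1]])

```text
time_s: 13.25
tool_pos: [0.5373, -0.0571, 0.1399]
tool_rot: [-179.9, -0.1, 128.5]
force: [-1.1, 0.1, -1.7]
grip_width: 0.0603
```

```bash
python3 st.py
```

```text
13.25 [ 0.537 -0.057  0.14 ] [-1.79935e+02 -6.80000e-02  1.28463e+02] [-1.093  0.087 -1.743] [-0.043  0.415  0.244] j7 48.0
```

Emit:
move_arm(steps=[[6.0,0,0,0.03,0,0,0.1],[6.0,0,0,0.03,0,0,0.1],[6.0,0,0,0.03,0,0,0.1],[6.0,0,0,0.03,0,0,0.1],[6.0,0,0,0.03,0,0,0.1]])

```text
time_s: 13.67
tool_pos: [0.5374, -0.0569, 0.1388]
tool_rot: [-179.9, -0.1, 99.8]
force: [-2.6, 1.9, 0.2]
grip_width: 0.0601
```

```bash
python3 st.py
```

```text
13.67 [ 0.537 -0.057  0.139] [-1.79926e+02 -5.10000e-02  9.98210e+01] [-2.594  1.867  0.202] [0.048 0.612 0.28 ] j7 20.1
```

Emit:
move_arm(steps=[[6.0,0,0,0.02,0,0,0.1],[6.0,0,0,0.02,0,0,0.1],[6.0,0,0,0.02,0,0,0.1],[6.0,0,0,0.02,0,0,0.1],[6.0,0,0,0.02,0,0,0.1]])

```text
time_s: 14.08
tool_pos: [0.5376, -0.0567, 0.1379]
tool_rot: [-179.9, -0.0, 71.2]
force: [-1.9, 1.3, -0.4]
grip_width: 0.06
```

```bash
python3 st.py
```

```text
14.08 [ 0.538 -0.057  0.138] [-1.79922e+02 -3.60000e-02  7.11830e+01] [-1.866  1.298 -0.388] [0.126 0.59  0.319] j7 -7.6
```

Emit:
move_arm(steps=[[6.0,0,0,0.02,0,0,0.1],[6.0,0,0,0.02,0,0,0.1],[6.0,0,0,0.02,0,0,0.1],[6.0,0,0,0.02,0,0,0.1],[6.0,0,0,0.02,0,0,0.1]])

```text
time_s: 14.5
tool_pos: [0.5378, -0.0566, 0.1369]
tool_rot: [-179.9, -0.0, 42.5]
force: [-1.7, 0.6, -0.0]
grip_width: 0.0602
```

```bash
python3 st.py
```

```text
14.5 [ 0.538 -0.057  0.137] [-1.79923e+02 -1.60000e-02  4.25390e+01] [-1.734  0.644 -0.012] [0.135 0.519 0.252] j7 -35.1
```

Emit:
move_arm(steps=[[6.0,0,0,0.02,0,0,0.1],[6.0,0,0,0.02,0,0,0.1],[6.0,0,0,0.02,0,0,0.1],[6.0,0,0,0.02,0,0,0.1],[6.0,0,0,0.02,0,0,0.08]])

```text
time_s: 14.92
tool_pos: [0.538, -0.0566, 0.136]
tool_rot: [-179.9, -0.0, 15.1]
force: [-3.1, 0.9, -0.2]
grip_width: 0.0602
```

```bash
python3 st.py
```

```text
14.92 [ 0.538 -0.057  0.136] [-1.79935e+02 -2.00000e-03  1.50510e+01] [-3.083  0.86  -0.233] [0.139 0.527 0.293] j7 -61.3
```

Emit:
move_arm(steps=[[6.0,0,0,0.01,0,0,0.05],[6.0,0,0,0.01,0,0,0.05],[6.0,0,0,0.01,0,0,0.05],[6.0,0,0,0.01,0,0,0.05]])

```text
time_s: 15.25
tool_pos: [0.538, -0.0566, 0.1356]
tool_rot: [-179.9, 0.0, 3.7]
force: [-1.9, 1.3, -0.3]
grip_width: 0.0601
```

```bash
python3 st.py
```

```text
15.25 [ 0.538 -0.057  0.136] [-1.79938e+02  3.00000e-03  3.72600e+00] [-1.861  1.27  -0.333] [0.133 0.469 0.303] j7 -72.0
```

Emit:
move_arm(steps=[[6.0,0,0,0.01,0,0,0.05],[6.0,0,0,0.01,0,0,0.05],[6.0,0,0,0.01,0,0,0.05],[6.0,0,0,0.01,0,0,0.05]])

```text
time_s: 15.58
tool_pos: [0.5381, -0.0566, 0.1352]
tool_rot: [-179.9, 0.0, -7.7]
force: [-1.5, 0.6, -1.0]
grip_width: 0.0599
```

```bash
python3 st.py
```

```text
15.58 [ 0.538 -0.057  0.135] [-1.79941e+02  8.00000e-03 -7.72800e+00] [-1.477  0.552 -0.978] [0.102 0.428 0.262] j7 -82.7
```

Emit:
move_arm(steps=[[6.0,0,0,0.01,0,0,0.05],[6.0,0,0,0.01,0,0,0.05],[6.0,0,0,0.01,0,0,0.05],[6.0,0,0,0.01,0,0,0.05]])

```text
time_s: 15.92
tool_pos: [0.5382, -0.0567, 0.1348]
tool_rot: [-179.9, 0.0, -19.2]
force: [-1.4, 0.9, -0.7]
grip_width: 0.0597
```

```bash
python3 st.py
```

```text
15.92 [ 0.538 -0.057  0.135] [-1.79945e+02  1.30000e-02 -1.91880e+01] [-1.419  0.865 -0.687] [0.075 0.481 0.267] j7 -93.4
```

Emit:
move_arm(steps=[[6.0,0,0,0.01,0,0,0.05],[6.0,0,0,0.01,0,0,0.05],[6.0,0,0,0.01,0,0,0.05],[6.0,0,0,0.01,0,0,0.05]])

```text
time_s: 16.25
tool_pos: [0.5382, -0.0568, 0.1345]
tool_rot: [-179.9, 0.0, -30.7]
force: [-1.4, 0.4, -0.3]
grip_width: 0.0599
```

```bash
python3 st.py
```

```text
16.25 [ 0.538 -0.057  0.134] [-1.79948e+02  1.60000e-02 -3.06500e+01] [-1.375  0.37  -0.289] [0.08  0.468 0.309] j7 -103.9
```

Emit:
move_arm(steps=[[6.0,0,0,0.01,0,0,0.05],[6.0,0,0,0.01,0,0,0.05],[6.0,0,0,0.01,0,0,0.05],[6.0,0,0,0.01,0,0,0.05]])

```text
time_s: 16.58
tool_pos: [0.5382, -0.0568, 0.1341]
tool_rot: [-180.0, 0.0, -42.1]
force: [-1.5, 1.5, 0.1]
grip_width: 0.0601
```

```bash
python3 st.py
```

```text
16.58 [ 0.538 -0.057  0.134] [-1.79955e+02  2.50000e-02 -4.21060e+01] [-1.516  1.535  0.051] [0.157 0.471 0.286] j7 -114.3
```

Emit:
move_arm(steps=[[6.0,0,0,0.01,0,0,0.05],[6.0,0,0,0.01,0,0,0.05],[6.0,0,0,0.01,0,0,0.05],[6.0,0,0,0.01,0,0,0.05]])

```text
time_s: 16.92
tool_pos: [0.5382, -0.0569, 0.1337]
tool_rot: [-180.0, 0.0, -53.6]
force: [-1.2, -0.3, 0.4]
grip_width: 0.0605
```

```bash
python3 st.py
```

```text
16.92 [ 0.538 -0.057  0.134] [-1.7996e+02  3.0000e-02 -5.3571e+01] [-1.206 -0.283  0.389] [0.045 0.421 0.306] j7 -124.6
```

Emit:
move_arm(steps=[[6.0,0,0,0.01,0,0,0.05],[6.0,0,0,0.01,0,0,0.05],[6.0,0,0,0.01,0,0,0.05],[6.0,0,0,0.01,0,0,0.05]])

```text
time_s: 17.25
tool_pos: [0.5383, -0.0569, 0.1333]
tool_rot: [-180.0, 0.0, -65.0]
force: [-0.9, 0.3, 0.6]
grip_width: 0.0599
```

```bash
python3 st.py
```

```text
17.25 [ 0.538 -0.057  0.133] [-1.79972e+02  2.70000e-02 -6.50280e+01] [-0.901  0.269  0.594] [0.038 0.421 0.281] j7 -135.0
```

Emit:
move_arm(steps=[[6.0,0,0,0,0,0,-0.1],[6.0,0,0,0,0,0,-0.1],[6.0,0,0,-1.5,0,0,0],[6.0,0,0,-2.5,0,0,0],[6.0,0,0,-1.5,0,0,0]])

```text
time_s: 17.67
tool_pos: [0.5391, -0.0577, 0.1901]
tool_rot: [-179.9, -0.1, -53.5]
force: [-0.3, -0.0, 0.8]
grip_width: 0.0602
```

```bash
python3 st.py;  python3 - <<'E'
from h import *
crop(cam("side"),"s12.png",220,120,170,130,4.5)
E
```

```text
17.67 [ 0.539 -0.058  0.19 ] [-1.79864e+02 -8.10000e-02 -5.35330e+01] [-0.266 -0.027  0.828] [0.014 0.144 0.013] j7 -128.7
```

View pics/s12.png

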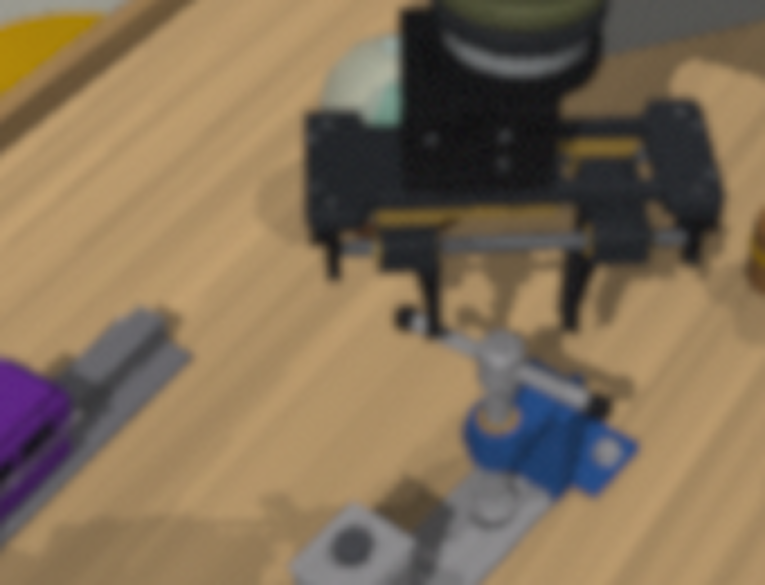

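Emit:
move_arm(steps=[[6.0,0,0,0,0,0,-0.12],[6.0,0,0,0,0,0,-0.12],[6.0,0,0,0,0,0,-0.12],[6.0,0,0,0,0,0,-0.12],[6.0,0,0,0,0,0,-0.12]])

```text
time_s: 18.13
tool_pos: [0.5385, -0.0572, 0.1883]
tool_rot: [-179.9, -0.1, -18.8]
force: [0.0, -0.1, 0.1]
grip_width: 0.0599
```

Emit:
move_arm(steps=[[6.0,0,0,0,0,0,-0.12],[6.0,0,0,0,0,0,-0.12],[6.0,0,0,0,0,0,-0.12],[6.0,0,0,0,0,0,-0.12],[6.0,0,0,0,0,0,-0.12]])

```text
time_s: 18.55
tool_pos: [0.5386, -0.0573, 0.1883]
tool_rot: [-180.0, -0.1, 15.6]
force: [-0.5, 0.3, -0.6]
grip_width: 0.0599
```

Emit:
move_arm(steps=[[6.0,0,0,0,0,0,-0.12],[6.0,0,0,0,0,0,-0.12],[6.0,0,0,0,0,0,-0.12],[6.0,0,0,0,0,0,-0.12],[6.0,0,0,0,0,0,-0.12]])

```text
time_s: 18.97
tool_pos: [0.5385, -0.0573, 0.1883]
tool_rot: [180.0, -0.1, 50.0]
force: [0.3, 0.3, 0.0]
grip_width: 0.0599
```

Emit:
move_arm(steps=[[6.0,0,0,0,0,0,-0.12],[6.0,0,0,0,0,0,-0.12],[6.0,0,0,0,0,0,-0.12],[6.0,0,0,0,0,0,-0.12],[6.0,0,0,0,0,0,-0.12]])

```text
time_s: 19.38
tool_pos: [0.5385, -0.0573, 0.1883]
tool_rot: [179.9, -0.0, 84.3]
force: [-0.9, 0.1, 0.2]
grip_width: 0.0599
```

Emit:
move_arm(steps=[[6.0,0,0,0,0,0,-0.12],[6.0,0,0,0,0,0,-0.12],[6.0,0,0,0,0,0,-0.12],[6.0,0,0,0,0,0,-0.12],[6.0,0,0,0,0,0,-0.12]])

```text
time_s: 19.8
tool_pos: [0.5385, -0.0574, 0.1883]
tool_rot: [179.9, 0.0, 118.7]
force: [0.1, 0.6, -0.1]
grip_width: 0.06
```

Emit:
move_arm(steps=[[6.0,0,0,0,0,0,-0.12],[6.0,0,0,0,0,0,-0.06],[6.0,0,0,0,0,0,0]])

```text
time_s: 20.05
tool_pos: [0.5385, -0.0574, 0.1883]
tool_rot: [179.9, 0.0, 128.7]
force: [0.7, 0.2, 0.2]
grip_width: 0.0594
```

```bash
python3 st.py
```

```text
20.05 [ 0.538 -0.057  0.188] [1.79921e+02 2.80000e-02 1.28737e+02] [0.687 0.203 0.165] [-0.057 -0.015  0.001] j7 47.4
```

Emit:
move_arm(steps=[[6.0,0,0,1.2,0,0,0],[6.0,0,0,1.5,0,0,0],[6.0,0,0,1.5,0,0,0],[6.0,0,0,1.0,0,0,0],[6.0,0,0,0,0,0,0]])

```text
time_s: 20.47
tool_pos: [0.5363, -0.0571, 0.1331]
tool_rot: [-179.8, -0.1, 128.5]
force: [0.3, 0.4, -0.6]
grip_width: 0.0601
```

Emit:
move_arm(steps=[[6.0,0,0,0,0,0,0],[6.0,0,0,0,0,0,0]])

```text
time_s: 20.63
tool_pos: [0.5385, -0.0575, 0.1363]
tool_rot: [180.0, 0.0, 128.5]
force: [0.3, -0.5, 0.3]
grip_width: 0.06
```

```bash
python3 st.py
```

```text
20.63 [ 0.539 -0.057  0.136] [1.79960e+02 3.90000e-02 1.28539e+02] [ 0.327 -0.531  0.347] [-0.02   0.016  0.017] j7 49.4
```

Emit:
move_arm(steps=[[6.0,0,0,0.1,0,0,0.1],[6.0,0,0,0.1,0,0,0.08],[6.0,0,0,0.01,0,0,0.05],[6.0,0,0,0.01,0,0,0.05],[6.0,0,0,0.01,0,0,0.05]])

```text
time_s: 21.05
tool_pos: [0.5389, -0.0571, 0.1345]
tool_rot: [179.9, 0.0, 109.6]
force: [-1.0, 0.9, -0.2]
grip_width: 0.0601
```

```bash
python3 st.py
```

```text
21.05 [ 0.539 -0.057  0.135] [1.79883e+02 1.40000e-02 1.09571e+02] [-0.982  0.886 -0.181] [-0.057  0.076  0.307] j7 31.2
```

Emit:
move_arm(steps=[[6.0,0,0,0.01,0,0,0.05],[6.0,0,0,0.01,0,0,0.05],[6.0,0,0,0.01,0,0,0.05]])

```text
time_s: 21.3
tool_pos: [0.5388, -0.0572, 0.1342]
tool_rot: [179.9, 0.0, 101.0]
force: [-0.1, -0.5, 0.1]
grip_width: 0.06
```

```bash
python3 st.py
```

```text
21.3 [ 0.539 -0.057  0.134] [1.79887e+02 4.00000e-03 1.00979e+02] [-0.116 -0.542  0.1  ] [-0.084  0.009  0.265] j7 22.9
```

Emit:
move_arm(steps=[[6.0,0,0,0.01,0,0,0.05],[6.0,0,0,0.01,0,0,0.05],[6.0,0,0,0.01,0,0,0.05]])

```text
time_s: 21.55
tool_pos: [0.5388, -0.0573, 0.1339]
tool_rot: [179.9, -0.0, 92.4]
force: [-0.4, 0.4, 0.8]
grip_width: 0.06
```

```bash
python3 st.py
```

```text
21.55 [ 0.539 -0.057  0.134] [ 1.79889e+02 -4.00000e-03  9.23810e+01] [-0.351  0.384  0.79 ] [-0.172  0.056  0.273] j7 14.7
```

Emit:
move_arm(steps=[[6.0,0,0,0.01,0,0,0.05],[6.0,0,0,0.01,0,0,0.05],[6.0,0,0,0.01,0,0,0.05]])

```text
time_s: 21.8
tool_pos: [0.5388, -0.0574, 0.1337]
tool_rot: [179.9, -0.0, 83.8]
force: [-0.7, -0.8, 2.1]
grip_width: 0.0601
```

```bash
python3 st.py
```

```text
21.8 [ 0.539 -0.057  0.134] [ 1.79892e+02 -1.50000e-02  8.37850e+01] [-0.71  -0.763  2.101] [-0.197  0.176  0.381] j7 6.5
```

Emit:
move_arm(steps=[[6.0,0,0,0.01,0,0,0.05],[6.0,0,0,0.01,0,0,0.05],[6.0,0,0,0.01,0,0,0.05]])

```text
time_s: 22.05
tool_pos: [0.5388, -0.0576, 0.1336]
tool_rot: [179.9, -0.0, 75.2]
force: [-1.6, 0.6, 2.2]
grip_width: 0.06
```

```bash
python3 st.py
```

```text
22.05 [ 0.539 -0.058  0.134] [ 1.79894e+02 -2.40000e-02  7.52000e+01] [-1.582  0.62   2.168] [-0.253  0.33   0.375] j7 -1.7
```

Emit:
move_arm(steps=[[6.0,0,0,0.01,0,0,0.05],[6.0,0,0,0.01,0,0,0.05],[6.0,0,0,0.01,0,0,0.05]])

```text
time_s: 22.3
tool_pos: [0.5388, -0.0577, 0.1335]
tool_rot: [179.9, -0.0, 66.6]
force: [-1.7, -0.7, 3.4]
grip_width: 0.0599
```

```bash
python3 st.py
```

```text
22.3 [ 0.539 -0.058  0.133] [ 1.7990e+02 -3.4000e-02  6.6619e+01] [-1.665 -0.672  3.441] [-0.332  0.445  0.499] j7 -9.9
```

Emit:
move_arm(steps=[[6.0,0,0,0,0,0,0.01]])

```text
time_s: 22.38
tool_pos: [0.5389, -0.0576, 0.1334]
tool_rot: [179.9, -0.0, 66.1]
force: [-1.9, -1.8, 5.6]
grip_width: 0.0601
```

```bash
python3 st.py
```

```text
22.38 [ 0.539 -0.058  0.133] [ 1.79899e+02 -3.50000e-02  6.60920e+01] [-1.911 -1.755  5.63 ] [-0.289  0.428  0.454] j7 -10.4
```

Emit:
move_arm(steps=[[6.0,0,0,0,0,0,0.02]])

```text
time_s: 22.47
tool_pos: [0.5389, -0.0577, 0.1334]
tool_rot: [179.9, -0.0, 65.0]
force: [-1.7, -1.1, 5.9]
grip_width: 0.0601
```

```bash
python3 st.py
```

```text
22.47 [ 0.539 -0.058  0.133] [ 1.79898e+02 -4.00000e-02  6.50360e+01] [-1.685 -1.111  5.916] [-0.287  0.529  0.482] j7 -11.4
```

Emit:
move_arm(steps=[[6.0,0,0,0,0,0,0.02]])

```text
time_s: 22.55
tool_pos: [0.5389, -0.0577, 0.1333]
tool_rot: [179.9, -0.0, 63.9]
force: [-2.5, -1.7, 5.9]
grip_width: 0.06
```

```bash
python3 st.py
```

```text
22.55 [ 0.539 -0.058  0.133] [ 1.79903e+02 -4.20000e-02  6.38650e+01] [-2.536 -1.665  5.853] [-0.295  0.47   0.508] j7 -12.5
```

Emit:
move_arm(steps=[[6.0,0,0,0,0,0,0.02]])

```text
time_s: 22.63
tool_pos: [0.5389, -0.0577, 0.1334]
tool_rot: [179.9, -0.0, 62.7]
force: [-2.3, -0.1, 5.7]
grip_width: 0.06
```

```bash
python3 st.py
```

```text
22.63 [ 0.539 -0.058  0.133] [ 1.79903e+02 -4.60000e-02  6.27190e+01] [-2.27  -0.084  5.744] [-0.295  0.531  0.511] j7 -13.5
```

Emit:
move_arm(steps=[[6.0,0,0,0,0,0,-0.04],[6.0,0,0,0,0,0,-0.08],[6.0,0,0,0,0,0,-0.08],[6.0,0,0,0,0,0,-0.05],[6.0,0,0,0,0,0,0]])

```text
time_s: 23.05
tool_pos: [0.5385, -0.0572, 0.1324]
tool_rot: [179.9, -0.1, 77.1]
force: [-0.3, -0.4, -0.0]
grip_width: 0.0597
```

```bash
python3 st.py
```

```text
23.05 [ 0.538 -0.057  0.132] [ 1.7994e+02 -5.2000e-02  7.7083e+01] [-0.272 -0.42  -0.031] [-0.123  0.02   0.008] j7 0.1
```

Emit:
move_arm(steps=[[6.0,0,0,-1.0,0,0,0],[6.0,0,0,-2.0,0,0,0],[6.0,0,0,-3.0,0,0,0],[6.0,0,0,-3.0,0,0,0],[6.0,0,0,-2.0,0,0,0]])

```text
time_s: 23.47
tool_pos: [0.5391, -0.0578, 0.2456]
tool_rot: [179.8, -0.1, 76.9]
force: [0.6, 0.7, 0.3]
grip_width: 0.0598
```

Emit:
move_arm(steps=[[6.0,2.0,0,0,0,0,0],[6.0,4.0,0,0,0,0,0],[6.0,4.0,0,0,0,0,0],[6.0,4.0,0,0,0,0,0],[6.0,4.0,0,0,0,0,0]])

```text
time_s: 23.88
tool_pos: [0.579, 0.12, 0.2433]
tool_rot: [179.9, -0.1, 76.9]
force: [0.9, -0.6, 0.4]
grip_width: 0.0601
```

Emit:
move_arm(steps=[[6.0,3.5,0,0,0,0,0],[6.0,3,0,0,0,0,0],[6.0,2,0,0,0,0,0],[6.0,0,0,0,0,0,0],[6.0,0,0,0,0,0,0]])

```text
time_s: 24.3
tool_pos: [0.5976, 0.2023, 0.2423]
tool_rot: [180.0, 0.0, 77.1]
force: [0.3, -1.0, -0.2]
grip_width: 0.0595
```

```bash
python3 st.py;  python3 - <<'E'
from h import *
crop(cam("side"),"s13.png",220,120,170,170,3.5)
crop(cam("top"),"t13.png",230,180,140,80,5.5)
E
```

```text
24.3 [0.598 0.202 0.242] [1.7997e+02 3.7000e-02 7.7098e+01] [ 0.342 -1.003 -0.208] [-0.212  0.054 -0.   ] j7 -24.4
```

View pics/s13.png

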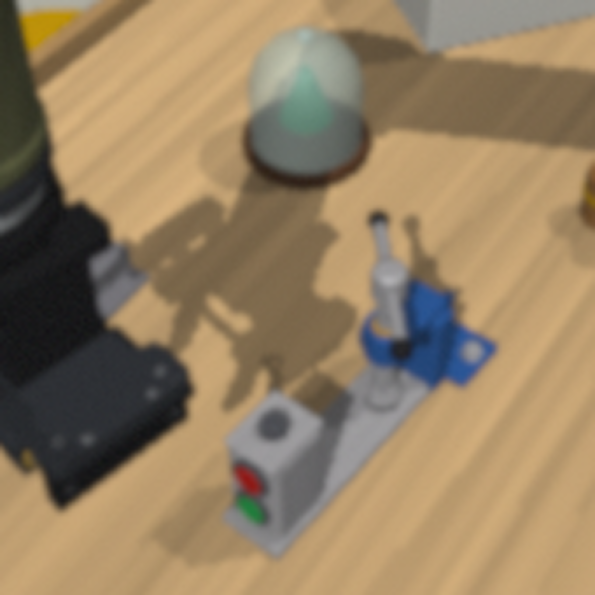

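View pics/t13.png

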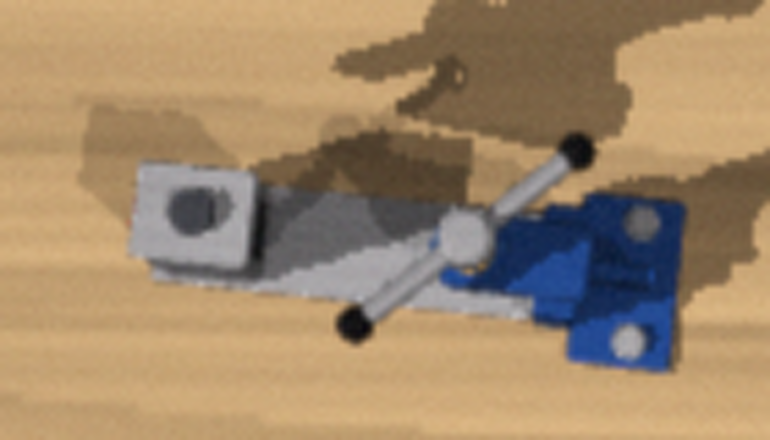

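```bash
python3 - <<'E'
from h import *
T=cam("top")
t=lambda a,b:((a+.5)/5.5-.5+230,(b+.5)/5.5-.5+180)
A=np.array([.538,-.0573]);th=np.radians(-95.5);X=np.array([np.cos(th),np.sin(th)]);Y=np.array([-X[1],X[0]])
g=lambda p:np.round([1000*(p[:2]-A)@X,1000*(p[:2]-A)@Y],1)
for n,q,z in [("foot bottom edge",[(152,282),(345,302),(533,319)],.008),("top edge",[(270,186),(440,203)],.008),("roof",[(137,163),(258,172),(250,268),(131,258)],.092),("hub",[(466,237)],.15)]:
    print(n,[g(onz(T,*t(*p),z)).tolist() for p in q])
o=env.get_obs();print(o["time_s"],np.abs(o["joint_velocities"]).max())
E
```

```text
foot bottom edge [[-148.6, -25.9], [-57.6, -25.1], [30.6, -23.2]]
top edge [[-99.4, 25.1], [-18.9, 26.0]]
roof [[-147.8, 20.0], [-94.9, 21.9], [-93.0, -19.9], [-144.8, -21.4]]
hub [[0.3, -1.5]]
24.45 0.4524580443314773
```

Foot centred within about 1 mm, square within about 1°, end at the post. Handing in.

```bash
python3 - <<'E'
from h import *
print(job.sign_off())
E
```

```text
the job is handed in; nothing more can be done
None
```

I slid the lamp's foot into the clamp until it stopped against the back post. I then screwed the T-handle down about 5.5 rad in two sweeps with a re-grip between, let go, backed the arm clear and handed the job in. No verdict was reported.

- **Seating:** While sliding home, the wrist force rose to about 12 N once the foot met the post. After release, the top camera showed the end of the foot at about x = 30 mm in the clamp frame. It is centred within about 1–2 mm and square within about 1°.
- **Tightness:** The last torque readings while turning were 0.48, 0.51 and 0.51 N m. They scatter by about 0.03 N m, and on the free thread they averaged about 0.28 N m rather than the stated 0.3. I put the true value at about 0.5 N m. I could not measure the pressing force directly.
- **Other things in the scene:** The arm never went near the dome, the car or the depot. The dome looked unmoved in the last side view, but I did not measure any of the three again.
- **Time:** I handed in at about 24.5 s, with the arm well clear of everything.

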